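# Refit the sight glass in the press's viewing port

### The job

Refit the press's viewing port: lower the sight glass (the steel-rimmed disc with the see-through middle, not the solid steel blank) gently into the round cell of the port housing, swing the gate shut over it, then screw the knurled retaining ring on the gate clockwise, all the way down until its head is snug against the gate and it clamps the glass. Leave the blank, the white cable gland and the hex nut where they lie.

Things in the scene. Friction and masses are not known exactly. Their poses are not given: they have to be found in the camera images.
- glass: The sight glass: flat round disc, 48 mm diameter, 14 mm thick, steel rim 6 mm wide round a clear see-through middle (looks dark grey), about 80 g, loose, lying flat on the bench to the left or right of the port (places swap with the blank). Origin: centre of its underside; z up.
- blank: Solid steel blanking disc of the same size as the glass (48 mm diameter, 14 mm thick), with no window, only a 12 mm dark spot in its middle. Must not be used or pushed about. Origin: centre of its underside.
- gland: White plastic cable gland, about 34 mm across, 30 mm tall, standing on the bench; a bystander. Origin: centre of its underside.
- nut: Steel hex nut, about 30 mm across, 16 mm tall, lying on the bench; a bystander. Origin: centre of its underside.
- port: The port housing, fixed: blackened steel block 90 x 90 mm, top 30 mm above the bench, the round cell in the middle of its top; foot plate 130 x 130 x 4 mm, its middle 25 mm to port +y; a smaller block on the +y side carries the gate's post. Origin: on the bench under the cell's centre; z up, +y points from the cell to the post; turned up to 0.3 rad from the world axes.
- cell (a point): Centre of the cell's floor, 23 mm above the bench. The cell is a round recess, 51 mm diameter, 7 mm deep, with a chamfered mouth; the seated glass therefore stands 7 mm proud of the block's top. Axes as the port's.
- gate_axis (a point): On the gate's vertical hinge axis, at the height of the gate's upper face (56 mm above the bench); 78 mm to port +y from the cell's centre. The post ends 66 mm above the bench.
- gate (a joint): Swing angle of the gate, rad: a flat grey arm, underside 46 mm and upper face 56 mm above the bench, on the upright post. 0 = shut against its stop, ring exactly over the cell; positive = swung open, counter-clockwise from above (from over the cell towards port +x), up to 1.7. Starts at 1.2 to 1.6. Stays where it is left (friction 0.15 N m, about 1 N at the pin).
- gate_pin (a point): Centre of the top of the upright round steel pin at the gate's free end, 12 mm diameter, standing 25 mm above the gate's upper face (top 81 mm above the bench), 144 mm from the hinge axis and 66 mm beyond the ring's axis, to push or pinch when swinging the gate.
- ring_top (a point): Centre of the top face of the retaining ring's knurled head: round, 58 mm diameter, 20 mm tall, open in the middle, aluminium, mounted in the gate 78 mm from the hinge axis. Its top is 83.6 mm above the bench at joint value 0 and 76 mm at 2.4, its underside 20 mm lower. The gate plate under the head is 66 x 66 mm.
- ring (a joint): How far the retaining ring is screwed down, rad. 0 = fully up, 2.4 = fully down, head resting on the gate (hard stop). Grows as the ring is turned clockwise seen from above; it sinks 3.18 mm per rad. Starts at 0 to 0.5. Turning friction 0.12 N m, a little more towards the end; it does not run back when let go.
- sleeve: The ring's sprung steel pressure sleeve, 43 mm outer diameter, standing out below the gate. With the ring still up it passes about 3 mm or more above the seated glass as the gate swings; it meets the glass at about 1.45 rad of the ring, and bears on its rim with about 15 N when the ring is fully down. Origin: centre of its lower rim.

How it is judged:
On the way, in this order (a step that is already met when the one before it is completed fails the run):
1. the glass lies flat in the cell (horizontal distance between glass and cell below 0.003 m and z of glass in the frame of cell between -0.0015 and 0.0015 m and angle between glass's own z axis and vertical below 0.06 rad), for 0.2 s.
2. the gate is shut over the seated glass (all of step 1 and value of joint gate below 0.04 rad), for 0.2 s.
3. the ring is screwed fully down and clamps the glass (all of step 2 and value of joint ring above 2.2 rad and contact force between sleeve and glass above 5 N), for 0.2 s.
At the end, for the whole second after the job is handed in: The sight glass lies flat in the cell (centre within 3 mm, height within 1.5 mm, tilt under 0.06 rad), at rest; the gate is shut (under 0.04 rad); the ring is screwed down past 2.2 of 2.4 rad, its sleeve pressing on the glass with more than 5 N (all of step 3 and linear speed of glass below 0.02 m/s); the robot touches nothing.
It fails at once if the glass is dropped into the cell from a height (falls free over the cell faster than 0.45 m/s, about 10 mm of fall) (horizontal distance between glass and cell below 0.025 m and linear speed of glass above 0.45 m/s and contact force between the fingers and glass below 0.3 N).
It fails at once if the blank, the gland or the nut is pushed more than 30 mm (distance of any of blank, gland, nut from where it was at the start of the episode above 0.03 m).
It also fails if it takes over 72 s, if anything falls off the work surface, if the arm or the gripper's body presses on something with over 40 N, if the wrist force passes 120 N, or if a joint passes its speed limit or range.

### The arm

A 6-joint arm with a two-finger parallel gripper is mounted at the origin on the work surface. World frame = base frame: x ahead of the robot, y to its left, z up, the work surface at z = 0. Lengths are in m, angles in rad, forces in N, time in s.
With the tool pointing down it reaches from about 0.375 to 0.975 m from the base axis. Payload 3.8 kg.
Tool frame: the origin (TCP) lies on the centre line of the jaws, within the pads' length; the fingertips stand 25 mm ahead of it and the grasp point (between the pads) lies 6 mm ahead of it; y points along the fingers, z is the direction in which the jaws open and shut, and the axes are right-handed (so a half turn about y gives the same grasp; the last joint's range is limited). The gripper opens to 85 mm and grips with 20 to 120 N. Pads are 22 mm wide; open, the fingers measure 114 mm over their backs; the gripper's body (76 mm by 85 mm) begins 54 mm behind the grasp point. The pads swing forward as they close: fully open they stand 13 mm farther back than shut.
Start: joints at [1.187, 0.264, 1.604, -0, 1.274, -0.037], TCP at [0.229, 0.635, 0.256] pointing down, gripper open.
Joint ranges: [-2.63, 2.63], [-0.94, 2.18], [0.31, 2.57], [-1.31, 4.45], [0, 2.66], [-2.55, 2.55]. Speed limits (rad/s): [2.57, 2.57, 3.14, 3.14, 3.14, 3.14].

### API

Orientations are given as a rotation vector (axis times angle).
In Python, from workcell import bot gives the robot as it stands.
- The arm moves only by the shell command python3 -m jog 'ROWS' [FORCE]. ROWS is JSON, a list of rows, each a list of 5 numbers: the shift along the world's x, y, z in mm, then the turn about the world's z in degrees, then the finger opening in mm, from 0 to 85.4. A call has exactly 10 rows; each row is the pose to reach, as a shift and turn from the pose commanded when the call began; what a row does not reach only later rows make up. A row lasts 1/8 s, in which the tool goes at most 62.5 mm and 10.7 degrees, less where a joint would pass 70% of its speed; a pose out of reach is approached as far as the arm can. A call with a gripper value outside its range is refused whole. The fingers move at their own pace and stop on an object; FORCE is the grip in N (left out, the last holds). Time passes only in rows, so rows that repeat a pose let the fingers close, or fill a call up. It gives the time, the measured TCP pose, the force and the opening at its end, in the units of the state.
- bot.read_state(): the state, without advancing time (a new reading comes with each control period).
- bot.read_camera(name): name is "side" or "top"; returns a dict with "pixels" (384x512x3 uint8, red, green, blue), "fx", "fy", "cx", "cy" (pixels), "dist" ([k1, k2, p1, p2, k3] as OpenCV has them; the pictures are not rectified), "R" (3x3) and "t" (3): a world point X has camera coordinates R X + t. Camera axes: x right, y down, z forward; pixel columns grow to the right and rows downward; lengths in m; the calibration is good to about 2 mm. A picture is of the moment at which its call begins. There is no depth.
- bot.finish_job(): hands the job in, once; it reports no verdict.
The state is a dict: "time": time; "q": joint angles; "joint_vel": joint speeds; "joint_torque": joint torques, N m; "tool_pos": TCP position; "tcp_rot": TCP orientation; "wrist_force": force on the tool from outside, world axes, zero at the start; "torque": the same for the moment, N m; "width": opening from 0.0 (shut) to 1.0 (fully open).
Only numpy, scipy, OpenCV 4.12 (cv2) and the standard library are available. Lean on these libraries where they do the work, as an engineer would, in place of code of your own. Each camera call takes 0.05 s, during which the arm holds its last target.

## Working session

There is one attempt and no reset: what is moved stays moved. The work goes in short steps, Python scripts to look and compute and a shell command to move; the robot and the scene stay as the last step left them, time stands still between calls to the robot, and variables do not carry over. Pictures are saved under pics/ and viewed, and the job is handed in when it is done.

```bash
ls; mkdir -p pics; python3 - <<'E'
from workcell import bot
import cv2
s=bot.read_state(); print(s)
for n in("side","top"):
    c=bot.read_camera(n); cv2.imwrite(f"pics/{n}0.png",cv2.cvtColor(c["pixels"],cv2.COLOR_RGB2BGR))
    print(n,{k:c[k] for k in c if k!="pixels"})
E
```

```text
pics
{'time': 0.0, 'q': array([ 1.18709214e+00,  2.64777363e-01,  1.60538097e+00,  2.00814743e-06,
        1.27368302e+00, -3.69386851e-02]), 'joint_vel': array([-5.46528804e-04,  4.05294250e-04, -2.73344861e-03, -1.08865157e-03,
        2.54896872e-04,  8.90109372e-05]), 'joint_torque': array([-5.25198320e-04, -5.15120852e+01, -3.67304277e+01, -1.76816357e-04,
        1.32074687e-02,  3.03665206e-05]), 'tool_pos': array([0.22917752, 0.63418819, 0.25494187]), 'tcp_rot': array([-1.5558186 ,  0.27255659, -0.27181293]), 'wrist_force': array([ 0.35447048,  0.53077754, -0.22950354]), 'torque': array([0.05357342, 0.01724626, 0.05206045]), 'width': 1.0020061359270869}
side {'fx': 478.2486156735432, 'fy': 478.2486156735432, 'cx': 249.09739921057744, 'cy': 189.94487505069856, 'dist': array([0.02675076, 0.        , 0.        , 0.        , 0.        ]), 'R': array([[ 0.96197701, -0.27257604, -0.01739358],
       [-0.15998561, -0.5107183 , -0.84473157],
       [ 0.22137037,  0.81539507, -0.53490751]]), 't': array([-0.54499126,  0.14366657,  1.19710977])}
top {'fx': 466.55228289074773, 'fy': 466.55228289074773, 'cx': 266.39506367203234, 'cy': 201.40157817741442, 'dist': array([-0.04547265,  0.        ,  0.        ,  0.        ,  0.        ]), 'R': array([[ 0.05253089, -0.99861402, -0.00324824],
       [-0.97833254, -0.05081116, -0.2007079 ],
       [ 0.20026467,  0.01372123, -0.97964575]]), 't': array([-0.0378731 ,  0.58934799,  0.97944968])}
```

View pics/side0.png

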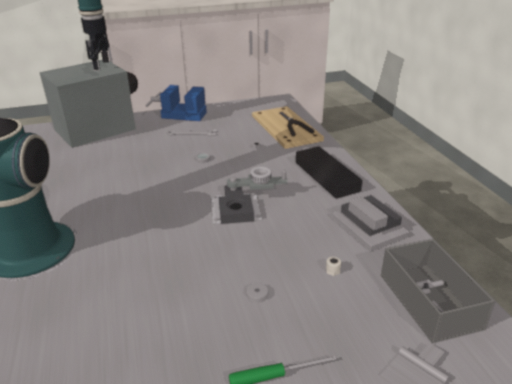

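View pics/top0.png

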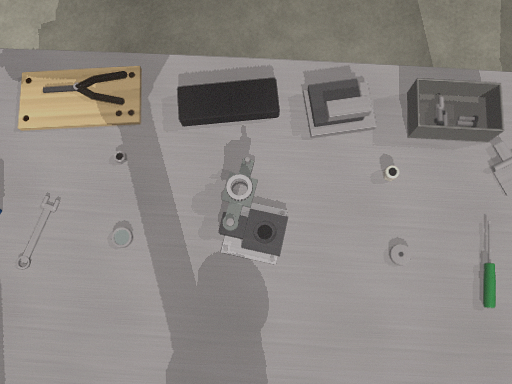

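The top view shows the glass at about (122,238), the blank at (400,254), the gland at (392,173), the nut at (119,157) and the cell at (265,232). The hinge is at (230,222), the ring at (239,186) and the pin near (247,159). I'll enlarge these areas.

```bash
cat > h.py <<'E'
from workcell import bot
import cv2, numpy as np
def cam(n):
    c=bot.read_camera(n); c["K"]=np.array([[c["fx"],0,c["cx"]],[0,c["fy"],c["cy"]],[0,0,1]]); return c
def crop(c,name,u0,v0,w,h,s):
    im=cv2.cvtColor(c["pixels"],cv2.COLOR_RGB2BGR)[v0:v0+h,u0:u0+w]
    cv2.imwrite(f"pics/{name}.png",cv2.resize(im,None,fx=s,fy=s,interpolation=cv2.INTER_CUBIC))
def world(c,u,v,z):
    p=cv2.undistortPoints(np.array([[[u,v]]],float),c["K"],c["dist"])[0,0]
    d=c["R"].T@np.array([p[0],p[1],1]); o=-c["R"].T@c["t"]
    return o+d*(z-o[2])/d[2]
def pix(c,X):
    return cv2.projectPoints(np.array([X],float),cv2.Rodrigues(c["R"])[0],c["t"],c["K"],c["dist"])[0].ravel()
E
python3 - <<'E'
from h import *
c=cam("top"); crop(c,"t_port",200,145,100,125,6/1.3); crop(c,"t_gl",92,140,60,110,5)
E
```

```text
(no output)
```

View pics/t_port.png

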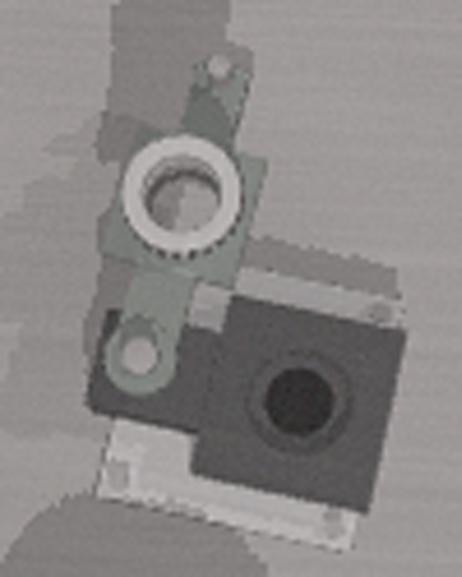

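View pics/t_gl.png

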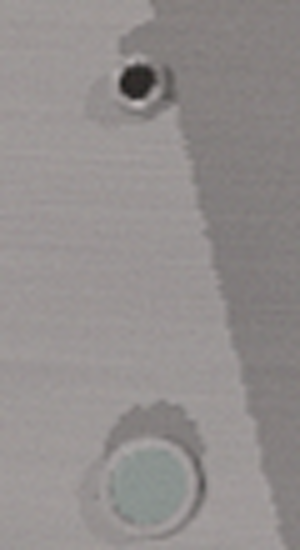

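The port crop (scale 4.615) shows the block's top corners at (232,295), (408,330), (370,512) and (192,472), with the mouth centred near (300,402). The post is at (138,352), the ring top at (181,195) and the pin at (218,66). In the other crop the glass with its clear middle is at (152,484).

```bash
cat >> h.py <<'E'
def cw(c,x,y,u0,v0,s,z): return world(c,u0+(x+.5)/s-.5,v0+(y+.5)/s-.5,z)
E
python3 - <<'E'
from h import *
np.set_printoptions(precision=4,suppress=True)
c=cam("top"); s=6/1.3
P=lambda x,y,z: cw(c,x,y,200,145,s,z)
co=[P(*p,.030) for p in((232,295),(408,330),(370,512),(192,472))]
print("corners",np.array(co)); ctr=np.mean(co,0); print("ctr",ctr,[np.linalg.norm(co[i]-co[i-1]) for i in range(4)])
cell=P(300,402,.030);post=P(138,352,.066);ring=P(181,195,.082);pin=P(218,66,.081)
print("cell",cell,"post",post,"ring",ring,"pin",pin)
d=post-ctr;print("dist",np.linalg.norm(d[:2]),"ang +y", np.arctan2(-d[0],d[1]))
for i,j in((0,1),(3,2)): e=co[i]-co[j];print(np.arctan2(-e[0],e[1]))
for i,j in((0,3),(1,2)): e=co[i]-co[j];print(np.arctan2(e[1],e[0]))
print(np.linalg.norm((ring-post)[:2]),np.linalg.norm((pin-post)[:2]))
g=pin-post; print("gate dir",np.arctan2(g[1],g[0]))
g=cw(c,152,484,92,140,5,.014);print("glass",g, "d at rims",cw(c,102,484,92,140,5,.014)-cw(c,202,484,92,140,5,.014))
side=cam("side")
for n,X in(("glass",[*g[:2],.014]),("cell",[*ctr[:2],.03]),("pin",pin),("ring",ring),("post",post)):print(n,pix(side,X))
crop(side,"s_port",190,150,120,80,6); crop(side,"s_gl",180,135,50,40,8)
E
```

```text
corners [[ 0.578   0.0302  0.03  ]
 [ 0.565  -0.0576  0.03  ]
 [ 0.4745 -0.0431  0.03  ]
 [ 0.4894  0.0444  0.03  ]]
ctr [ 0.5267 -0.0065  0.03  ] [np.float64(0.08977197370559425), np.float64(0.088749879231249), np.float64(0.0916461496895569), np.float64(0.08878011966162526)]
cell [ 0.5265 -0.0063  0.03  ] post [0.5414 0.0715 0.066 ] ring [0.6153 0.0547 0.082 ] pin [0.6802 0.0411 0.081 ]
dist 0.07934140796141836 ang +y -0.1863400601544046
-0.14741654290604853
-0.16853129463819735
-0.15943118003643586
-0.15907142749466896
0.07577256155709114 0.1420599346371562
gate dir -0.215154159968447
glass [0.5004 0.3216 0.014 ] d at rims [-0.0025  0.0465  0.    ]
glass [202.6944 155.5088]
cell [235.3939 203.7776]
pin [283.687  170.4281]
ring [260.0701 171.303 ]
post [233.1183 177.3795]
```

View pics/s_port.png

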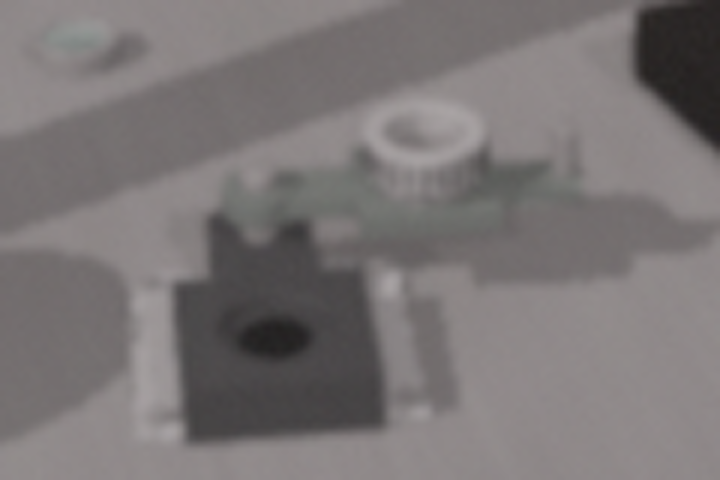

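View pics/s_gl.png

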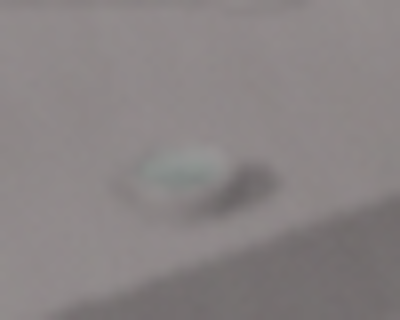

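```bash
python3 - <<'E'
from h import *
from scipy.spatial.transform import Rotation as Rn
s=bot.read_state(); print(Rn.from_rotvec(s["tcp_rot"]).as_matrix().round(3)); print(s["time"],s["tool_pos"])
E
```

```text
[[ 0.94  -0.     0.34 ]
 [-0.34  -0.001  0.94 ]
 [-0.    -1.    -0.001]]
0.25 [0.22932895 0.63450006 0.25563379]
```

```bash
python3 -m jog '[[34,-39,0,-10,62],[68,-78,0,-20,62],[102,-117,-20,-30,62],[136,-156,-40,-40,62],[170,-195,-70,-50,62],[204,-234,-100,-60,62],[238,-273,-130,-70,62],[271,-313,-155,-79.5,62],[271,-313,-155,-79.5,62],[271,-313,-155,-79.5,62]]' 30
python3 - <<'E'
from h import *
c=cam("side"); crop(c,"s1",150,90,110,100,6)
print(pix(c,[.5004,.3216,.014]),bot.read_state()["wrist_force"])
c=cam("top"); crop(c,"t1",80,190,90,90,6);
E
```

```text
time: 1.5
tool_pos: [0.5005, 0.3218, 0.1013]
tcp_rot: [-1.127, 1.329, -1.328]
wrist_force: [0.5, 0.5, -0.0]
width: 0.722
[202.70534471 155.51149991] [-0.0364821  -0.82210261  0.22522193]
```

View pics/s1.png

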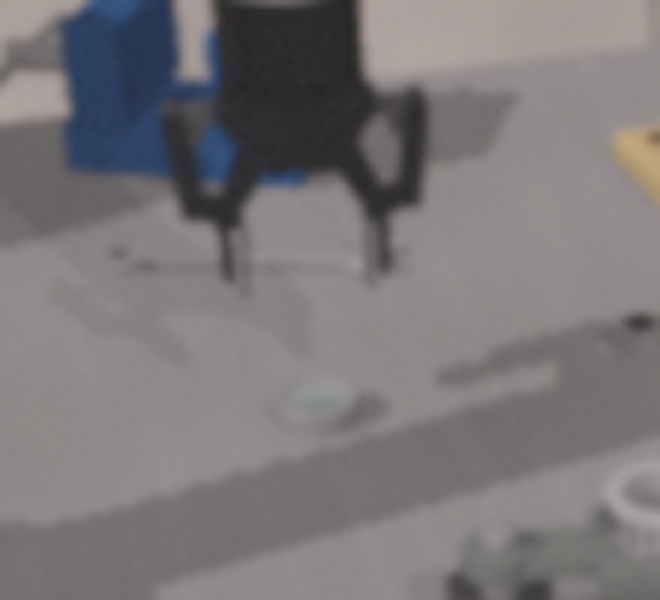

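View pics/t1.png

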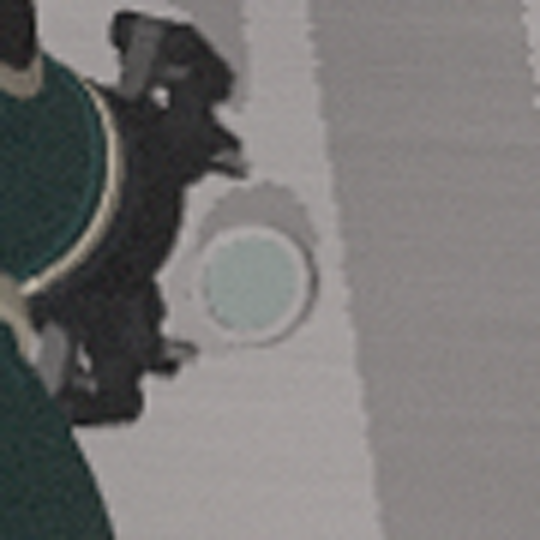

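```bash
python3 -m jog '[[0,0,-20,0,60],[0,0,-40,0,60],[0,0,-58,0,60],[0,0,-66,0,60],[0,0,-70,0,60],[0,0,-72,0,60],[0,0,-73,0,60],[0,0,-74,0,60],[0,0,-74,0,60],[0,0,-74,0,60]]' 30
python3 - <<'E'
from h import *
c=cam("side"); crop(c,"s2",165,110,80,70,9)
E
```

```text
time: 2.85
tool_pos: [0.5005, 0.3219, 0.0275]
tcp_rot: [-1.127, 1.329, -1.329]
wrist_force: [0.5, -0.1, -0.4]
width: 0.705
```

View pics/s2.png

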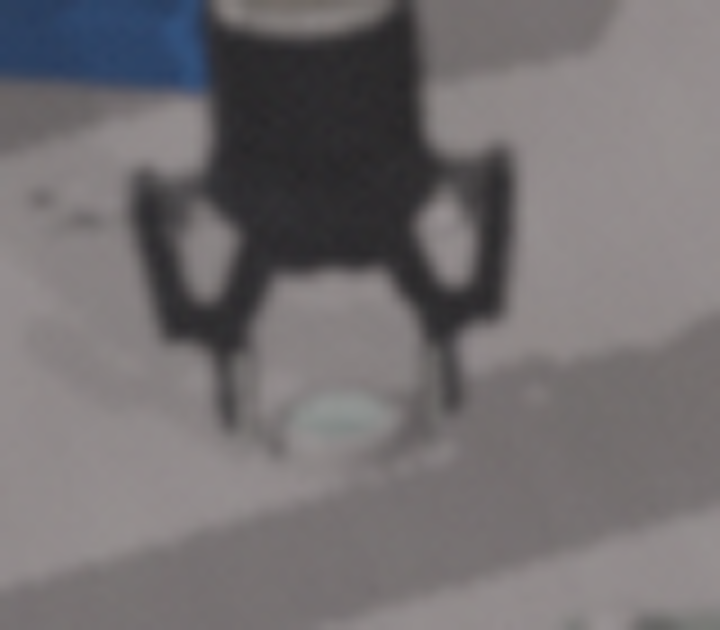

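```bash
python3 -m jog '[[0,0,-0.5,0,60],[0,0,-1,0,60],[0,0,-1.5,0,60],[0,0,-2,0,60],[0,0,-2.5,0,60],[0,0,-3,0,60],[0,0,-3,0,60],[0,0,-3,0,60],[0,0,-3,0,60],[0,0,-3,0,60]]'

```

```text
time: 4.15
tool_pos: [0.5005, 0.3218, 0.0243]
tcp_rot: [-1.127, 1.329, -1.329]
wrist_force: [-0.4, 0.9, -0.5]
width: 0.704
```

```bash
python3 -m jog '[[0,0,-0.5,0,56],[0,0,-1,0,56],[0,0,-1.5,0,56],[0,0,-2,0,56],[0,0,-2.5,0,56],[0,0,-3,0,56],[0,0,-3,0,56],[0,0,-3,0,56],[0,0,-3,0,56],[0,0,-3,0,56]]'

```

```text
time: 5.4
tool_pos: [0.5004, 0.3218, 0.0213]
tcp_rot: [-1.127, 1.329, -1.329]
wrist_force: [0.7, -0.3, -0.2]
width: 0.658
```

```bash
python3 -m jog '[[0,0,-0.5,0,53],[0,0,-1,0,53],[0,0,-1.5,0,53],[0,0,-2,0,53],[0,0,-2.5,0,53],[0,0,-3,0,53],[0,0,-3,0,53],[0,0,-3,0,53],[0,0,-3,0,53],[0,0,-3,0,53]]'

```

```text
time: 6.65
tool_pos: [0.5007, 0.322, 0.0214]
tcp_rot: [-1.127, 1.329, -1.329]
wrist_force: [-6.1, -4.7, 20.9]
width: 0.624
```

```bash
python3 -m jog '[[0,0,4,0,56],[0,0,12,0,56],[0,0,12,0,56],[0,0,12,0,50],[0,0,12,0,46],[0,0,12,0,42],[0,0,12,0,42],[0,0,12,0,42],[0,0,12,0,42],[0,0,12,0,42]]' 35

```

```text
time: 7.9
tool_pos: [0.5003, 0.3217, 0.0304]
tcp_rot: [-1.128, 1.329, -1.329]
wrist_force: [-2.1, -0.0, 5.8]
width: 0.532
```

```bash
python3 -m jog '[[0,0,5,0,42],[0,0,10,0,42],[0,0,20,0,42],[0,0,40,0,42],[0,0,60,0,42],[0,0,80,0,42],[0,0,80,0,42],[0,0,80,0,42],[0,0,80,0,42],[0,0,80,0,42]]' 35
python3 - <<'E'
from h import *
c=cam("side"); crop(c,"s3",165,90,80,70,9)
E
```

```text
time: 9.15
tool_pos: [0.4998, 0.3214, 0.1092]
tcp_rot: [-1.129, 1.329, -1.329]
wrist_force: [-1.3, -0.3, 0.1]
width: 0.537
```

View pics/s3.png

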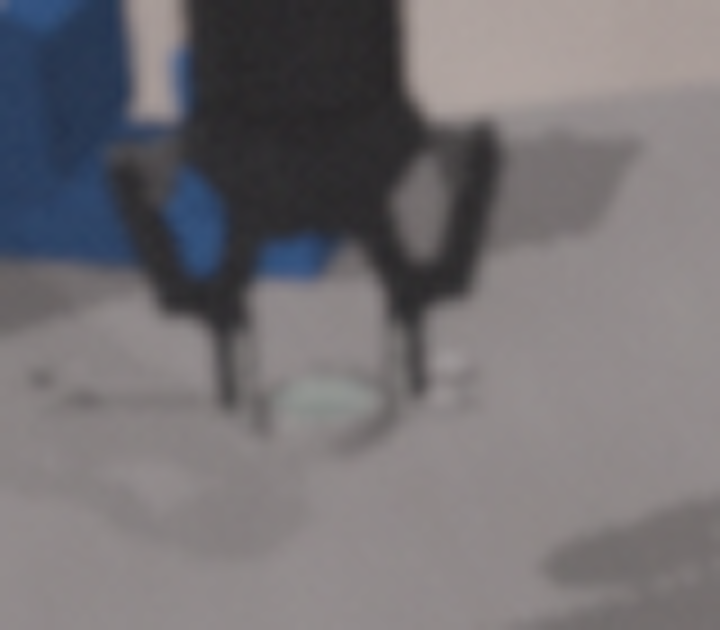

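```bash
python3 - <<'E'
from h import *
c=cam("side"); crop(c,"s3b",185,110,45,40,16)
x,y,z=bot.read_state()["tool_pos"]
for d in(-.01,0,.01): 
  p=pix(c,[x,y+d,z-.0164]);print(d,p,(p-[185,110]+.5)*16-.5)
# ellipses of top/bottom outline
for zz in(z-.0164,z-.0304):
  for a in range(0,360,45):
    X=[x+.024*np.cos(np.radians(a)),y+.024*np.sin(np.radians(a)),zz]; print(a,((pix(c,X)-[185,110]+.5)*16).round())
E
```

```text
-0.01 [201.46443939 134.83058993] [270.93103027 404.78943881]
0 [200.86073998 133.51717765] [261.27183969 383.77484241]
0.01 [200.2634305  132.21769053] [251.714888   362.98304848]
0 [380. 368.]
45 [329. 338.]
90 [239. 335.]
135 [162. 360.]
180 [142. 400.]
225 [193. 432.]
270 [285. 435.]
315 [363. 409.]
0 [385. 432.]
45 [334. 401.]
90 [244. 398.]
135 [167. 424.]
180 [148. 464.]
225 [199. 496.]
270 [290. 499.]
315 [367. 473.]
```

View pics/s3b.png

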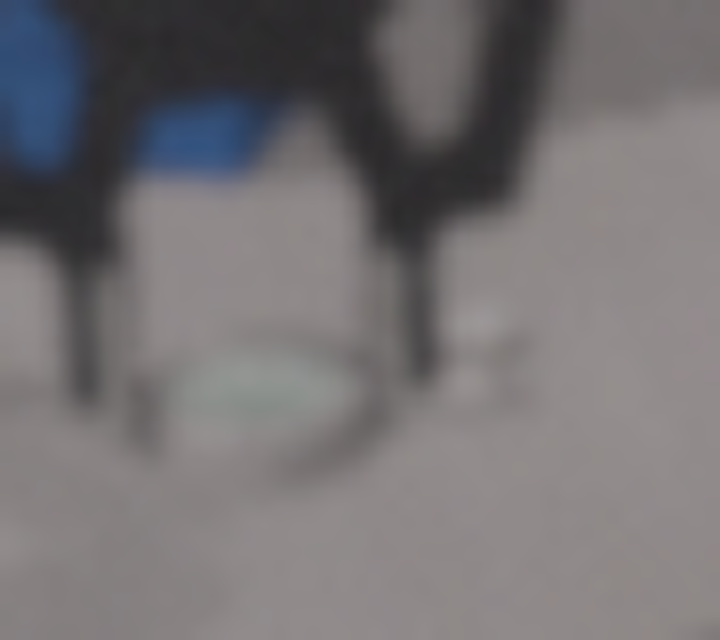

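```bash
python3 - <<'E'
from h import *
c=cam("top"); crop(c,"t3",75,195,80,80,9)
x,y,z=bot.read_state()["tool_pos"]
for a in range(0,360,45):
    X=[x+.024*np.cos(np.radians(a)),y+.024*np.sin(np.radians(a)),z-.0164]; print(a,((pix(c,X)-[75,195]+.5)*9).round(), ((pix(c,[X[0],X[1],z-.0304])-[75,195]+.5)*9).round())
E
```

```text
0 [337. 236.] [356. 245.]
45 [264. 261.] [284. 270.]
90 [226. 330.] [247. 338.]
135 [247. 402.] [267. 410.]
180 [314. 436.] [333. 443.]
225 [388. 410.] [406. 417.]
270 [425. 341.] [443. 349.]
315 [404. 269.] [422. 277.]
```

View pics/t3.png

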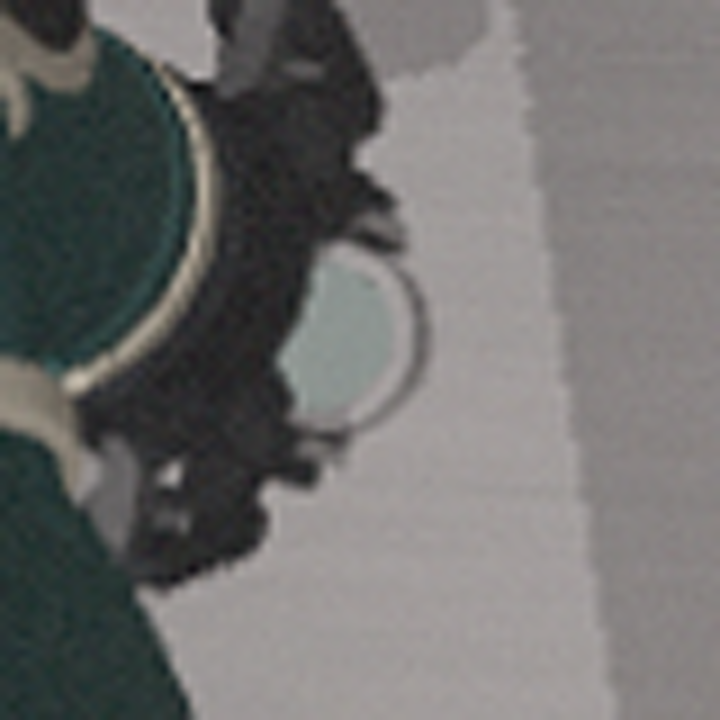

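```bash
python3 -m jog '[[0,-20,20,0,42],[4,-65,30,0,42],[8,-115,30,0,42],[13,-170,30,0,42],[18,-225,30,0,42],[23,-280,25,0,42],[26,-315,10,0,42],[26.4,-330,-5,0,42],[26.4,-330,-15,0,42],[26.4,-330,-15,0,42]]' 35
python3 - <<'E'
from h import *
x,y,z=bot.read_state()["tool_pos"]; print(x,y,z)
c=cam("side"); crop(c,"s4",200,150,70,70,10)
gx,gy=x+.0004,y+.0022
for a in range(0,360,45):
    r=.024*np.array([np.cos(np.radians(a)),np.sin(np.radians(a))]); print(a,((pix(c,[gx+r[0],gy+r[1],z-.0164])-[200,150]+.5)*10).round(), ((pix(c,[gx+r[0],gy+r[1],z-.0304])-[200,150]+.5)*10).round(),((pix(c,[.5266+r[0]*25.5/24,-.0064+r[1]*25.5/24,.03])-[200,150]+.5)*10).round())
E
```

```text
time: 10.55
tool_pos: [0.5257, -0.0071, 0.0939]
tcp_rot: [-1.13, 1.331, -1.326]
wrist_force: [0.6, -0.0, -1.1]
width: 0.535
0.5256989920026044 -0.007119129999296916 0.09392530639540797
0 [437. 377.] [438. 421.] [449. 527.]
45 [395. 349.] [396. 393.] [406. 497.]
90 [327. 346.] [329. 390.] [335. 493.]
135 [272. 369.] [274. 413.] [278. 518.]
180 [261. 406.] [263. 450.] [267. 558.]
225 [302. 435.] [305. 479.] [310. 590.]
270 [372. 438.] [374. 483.] [382. 594.]
315 [428. 414.] [429. 458.] [440. 567.]
```

View pics/s4.png

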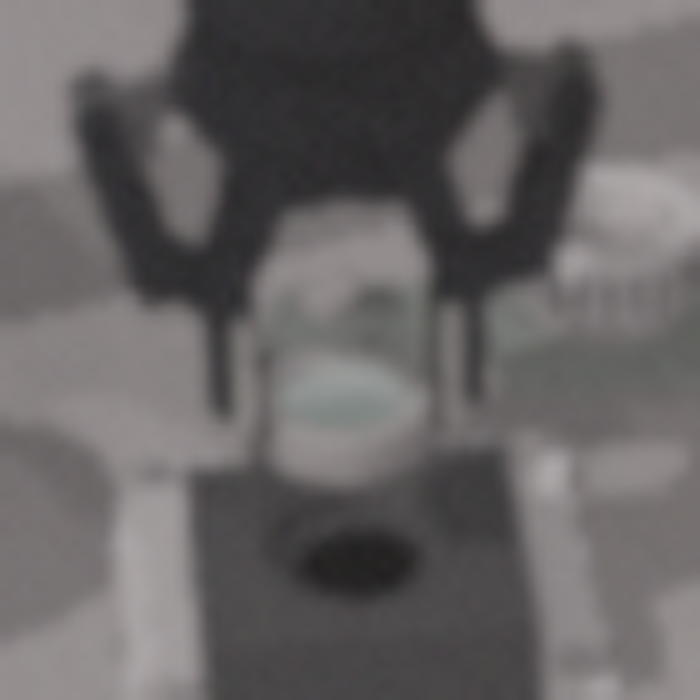

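```bash
python3 -m jog '[[0.4,-0.8,-8,0,42],[0.4,-0.8,-16,0,42],[0.4,-0.8,-24,0,42],[0.4,-0.8,-28,0,42],[0.4,-0.8,-30,0,42],[0.4,-0.8,-31,0,42],[0.4,-0.8,-31,0,42],[0.4,-0.8,-31,0,42],[0.4,-0.8,-31,0,42],[0.4,-0.8,-31,0,42]]' 35
python3 - <<'E'
from h import *
x,y,z=bot.read_state()["tool_pos"]; print(x,y,z)
c=cam("side"); crop(c,"s5",205,165,60,60,12)
E
```

```text
time: 11.85
tool_pos: [0.5272, -0.009, 0.0644]
tcp_rot: [-1.127, 1.329, -1.329]
wrist_force: [-0.5, 0.4, -0.7]
width: 0.54
0.5272375745377418 -0.008992450022996812 0.06435246198888703
```

View pics/s5.png

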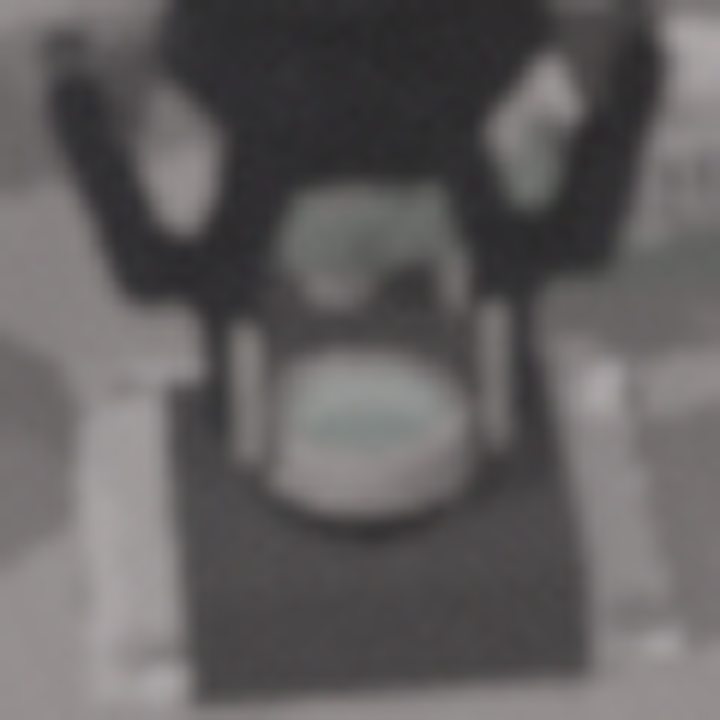

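```bash
python3 -m jog '[[-0.8,0.4,-1,0,42],[-0.8,0.4,-2.5,0,42],[-0.8,0.4,-4,0,42],[-0.8,0.4,-5,0,42],[-0.8,0.4,-6,0,42],[-0.8,0.4,-7,0,42],[-0.8,0.4,-8,0,42],[-0.8,0.4,-9,0,42],[-0.8,0.4,-9,0,42],[-0.8,0.4,-9,0,42]]' 35

```

```text
time: 13.15
tool_pos: [0.5264, -0.0086, 0.0553]
tcp_rot: [-1.127, 1.329, -1.329]
wrist_force: [0.4, -0.2, -0.6]
width: 0.536
```

```bash
python3 -m jog '[[0,0,-0.5,0,42],[0,0,-1,0,42],[0,0,-1.5,0,42],[0,0,-2,0,42],[0,0,-2.3,0,42],[0,0,-2.3,0,42],[0,0,-2.3,0,42],[0,0,-2.3,0,42],[0,0,-2.3,0,42],[0,0,-2.3,0,42]]' 35

```

```text
time: 14.4
tool_pos: [0.5264, -0.0086, 0.0533]
tcp_rot: [-1.127, 1.329, -1.329]
wrist_force: [-2.5, 0.4, 5.5]
width: 0.533
```

```bash
python3 -m jog '[[0,0,0.5,0,48],[0,0,0.5,0,52],[0,0,1,0,56],[0,0,1,0,58],[0,0,1,0,58],[0,0,10,0,58],[0,0,25,0,58],[0,0,50,0,58],[0,0,90,0,58],[0,0,120,0,58]]' 35
python3 - <<'E'
from h import *
c=cam("side"); crop(c,"s6",205,165,60,60,12)
E
```

```text
time: 15.65
tool_pos: [0.5273, -0.0087, 0.1762]
tcp_rot: [-1.125, 1.326, -1.33]
wrist_force: [0.5, -0.2, 0.3]
width: 0.68
```

View pics/s6.png

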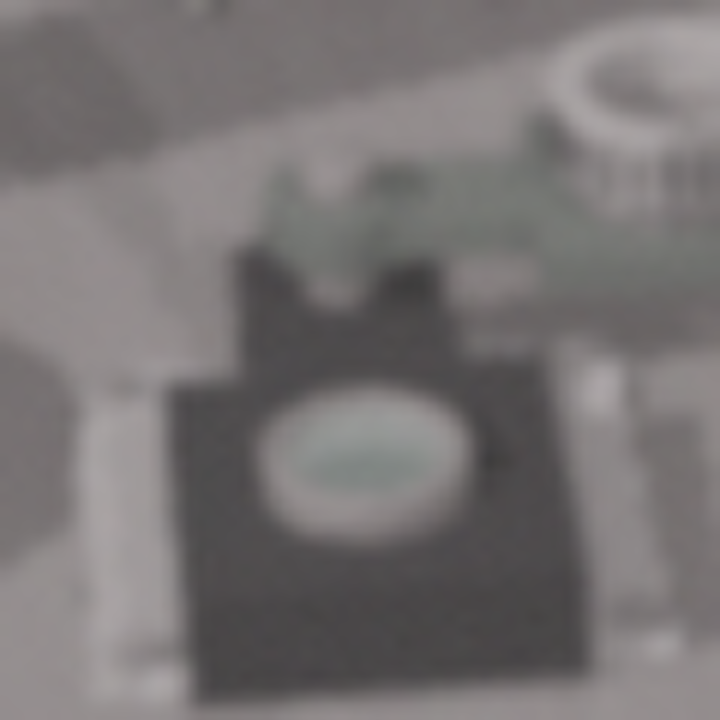

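```bash
python3 -m jog '[[20,6,0,10,40],[40,12,0,20,34],[60,19,0,30,34],[80,26,0,40,34],[100,33,0,50,34],[120,40,0,60,34],[140,46,-10,70,34],[153,50,-20,79,34],[153,50,-31,87.4,34],[153,50,-31,87.4,34]]' 35
python3 - <<'E'
from h import *
x,y,z=bot.read_state()["tool_pos"]; print(x,y,z)
c=cam("side"); crop(c,"s7",240,120,80,70,9); print((pix(c,[.6802,.0411,.081])-[240,120]+.5)*9,(pix(c,[x,y,z-.023])-[240,120]+.5)*9)
c=cam("top");crop(c,"t7",205,110,80,150,5)
E
```

```text
time: 16.95
tool_pos: [0.6788, 0.0415, 0.1414]
tcp_rot: [-1.565, 0.167, -0.164]
wrist_force: [-0.6, 0.3, -0.4]
width: 0.399
0.6788231973474653 0.041467663192721216 0.1414041424631705
[397.648545   458.40920119] [395.61723639 352.61394876]
```

View pics/s7.png

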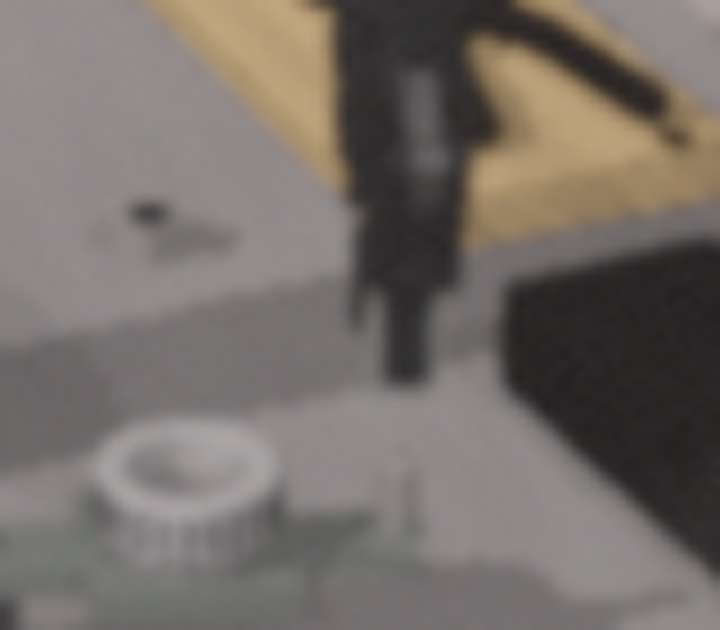

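View pics/t7.png

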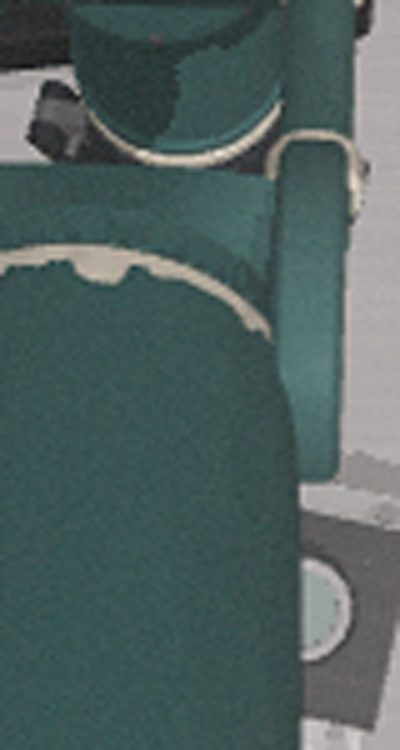

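```bash
python3 -m jog '[[1.5,0,-12,0,34],[1.5,0,-24,0,34],[1.5,0,-34,0,34],[1.5,0,-42,0,34],[1.5,0,-48,0,34],[1.5,0,-53,0,34],[1.5,0,-53,0,28],[1.5,0,-53,0,22],[1.5,0,-53,0,18],[1.5,0,-53,0,18]]' 20
python3 - <<'E'
from h import *
x,y,z=bot.read_state()["tool_pos"]; print(x,y,z)
c=cam("side"); crop(c,"s8",240,120,80,70,9)
E
```

```text
time: 18.3
tool_pos: [0.6812, 0.0414, 0.0894]
tcp_rot: [-1.565, 0.164, -0.164]
wrist_force: [-0.1, 0.1, 0.3]
width: 0.212
0.6811534872267704 0.0414214398938757 0.08935170614941991
```

View pics/s8.png

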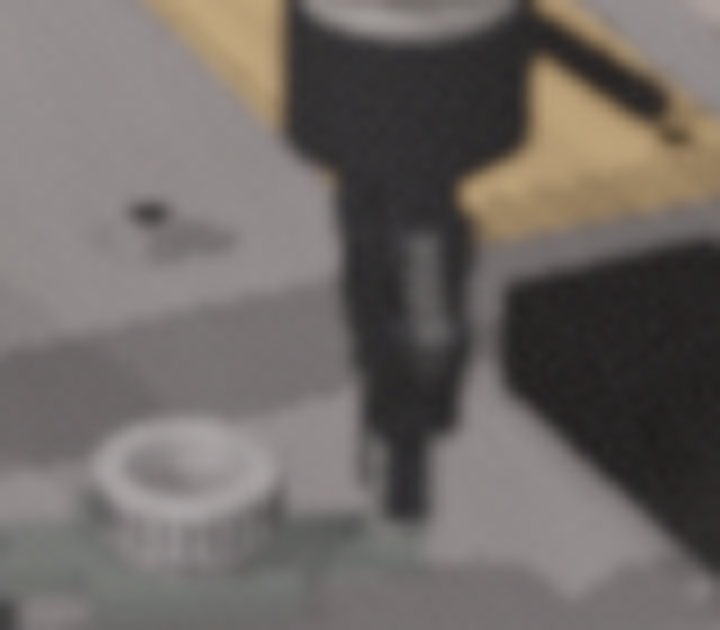

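```bash
python3 - <<'E'
import numpy as np
r=144.2
def P(d): a=np.radians(-11.85-d); return r*np.array([np.cos(a),np.sin(a)])
for d in range(5,55,5): print(d,(P(d)-P(0)).round(1))
for d in (54,58,62,66,70,74,78,82,85,87,88,89,90): print(d,(P(d)-P(50)).round(1),50-d)
E
```

```text
5 [ -3.1 -12.2]
10 [ -7.3 -24.1]
15 [-12.5 -35.5]
20 [-18.6 -46.5]
25 [-25.7 -56.9]
30 [-33.7 -66.6]
35 [-42.5 -75.6]
40 [-52.1 -83.8]
45 [-62.3 -91.1]
50 [-73.1 -97.5]
54 [-9.  -4.4] -4
58 [-18.4  -8.2] -8
62 [-27.9 -11.4] -12
66 [-37.7 -13.8] -16
70 [-47.6 -15.6] -20
74 [-57.6 -16.7] -24
78 [-67.7 -17.1] -28
82 [-77.7 -16.7] -32
85 [-85.2 -16. ] -35
87 [-90.2 -15.3] -37
88 [-92.7 -14.9] -38
89 [-95.2 -14.5] -39
90 [-97.6 -14. ] -40
```

```bash
python3 -m jog '[[-3.1,-12.2,0,-5,18],[-7.3,-24.1,0,-10,18],[-12.5,-35.5,0,-15,18],[-18.6,-46.5,0,-20,18],[-25.7,-56.9,0,-25,18],[-33.7,-66.6,0,-30,18],[-42.5,-75.6,0,-35,18],[-52.1,-83.8,0,-40,18],[-62.3,-91.1,0,-45,18],[-73.1,-97.5,0,-50,18]]' 20
python3 - <<'E'
from h import *
c=cam("side"); crop(c,"s9",200,140,80,70,9)
E
```

```text
time: 19.6
tool_pos: [0.6079, -0.0558, 0.0892]
tcp_rot: [-1.4, 0.844, -0.844]
wrist_force: [1.0, 1.7, 0.5]
width: 0.211
```

View pics/s9.png

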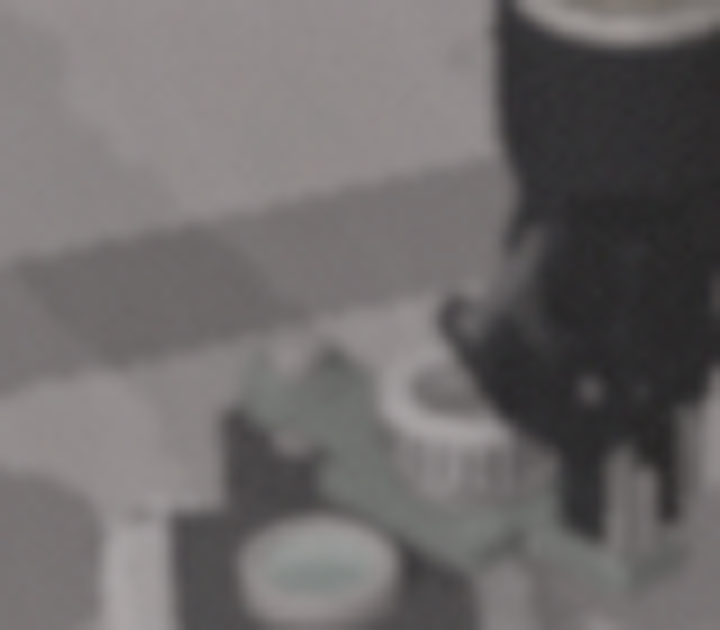

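```bash
python3 -m jog '[[-9,-4.4,0,-4,18],[-18.4,-8.2,0,-8,18],[-27.9,-11.4,0,-12,18],[-37.7,-13.8,0,-16,18],[-47.6,-15.6,0,-20,18],[-57.6,-16.7,0,-24,18],[-67.7,-17.1,0,-28,18],[-77.7,-16.7,0,-32,18],[-85.2,-16,0,-35,18],[-90.2,-15.3,0,-37,18]]' 20

```

```text
time: 20.9
tool_pos: [0.5181, -0.0713, 0.0894]
tcp_rot: [-1.13, 1.323, -1.325]
wrist_force: [1.4, 1.3, -1.0]
width: 0.214
```

```bash
python3 -m jog '[[-1.2,0.2,0,-0.5,18],[-2.5,0.4,0,-1,18],[-3.5,0.6,0,-1.5,18],[-5,0.9,0,-2,18],[-5,0.9,0,-2,18],[-5,0.9,0,-2,18],[-5,0.9,0,-2,18],[-5,0.9,0,-2,18],[-5,0.9,0,-2,18],[-5,0.9,0,-2,18]]' 20
python3 - <<'E'
from h import *
c=cam("side"); crop(c,"s10",200,150,80,70,9)
E
```

```text
time: 22.15
tool_pos: [0.5137, -0.0707, 0.0893]
tcp_rot: [-1.111, 1.347, -1.35]
wrist_force: [5.2, 0.0, -1.8]
width: 0.212
```

View pics/s10.png

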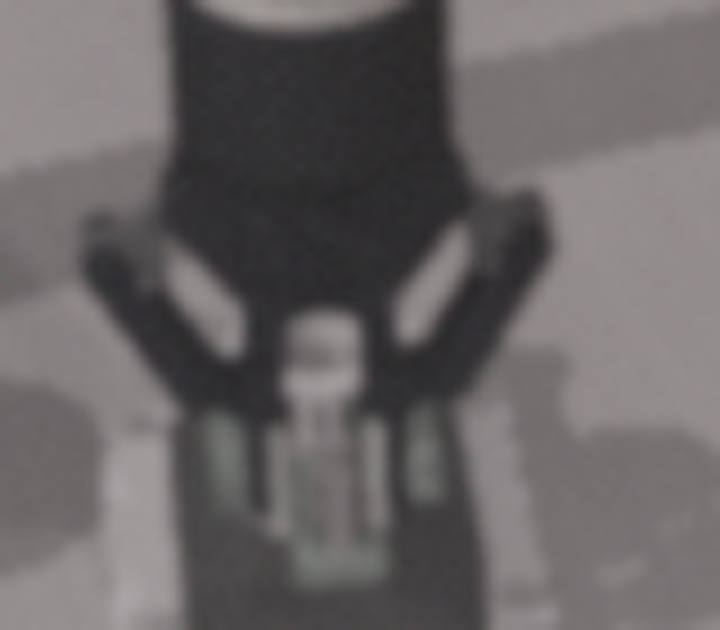

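```bash
python3 -m jog '[[-1,0.2,0,-0.5,18],[-2,0.4,0,-1,18],[-3,0.6,0,-1,18],[-3,0.6,0,-1,18],[-3,0.6,0,-1,18],[-3,0.6,0,-1,18],[-3,0.6,0,-1,18],[-3,0.6,0,-1,18],[-3,0.6,0,-1,18],[-3,0.6,0,-1,18]]' 20

```

```text
time: 23.45
tool_pos: [0.5133, -0.0704, 0.0894]
tcp_rot: [-1.097, 1.355, -1.365]
wrist_force: [13.5, -1.2, -9.4]
width: 0.215
```

```bash
python3 -m jog '[[3.5,-0.6,0,1,24],[3.5,-0.6,0,1,28],[3.5,-0.6,10,1,34],[3.5,-0.6,30,6,50],[3.5,0,50,16,72],[6,10,60,26,72],[10,25,60,36,72],[14,45,60,46,72],[17,64,60,56,72],[17,64,60,66,72]]' 20
python3 - <<'E'
from h import *
from scipy.spatial.transform import Rotation as Rn
s=bot.read_state(); M=Rn.from_rotvec(s["tcp_rot"]).as_matrix(); print(s["tool_pos"],np.degrees(np.arctan2(M[1,2],M[0,2])))
c=cam("side"); crop(c,"s11",190,140,90,75,8)
c=cam("top"); crop(c,"t11",215,165,90,100,6)
E
```

```text
time: 24.7
tool_pos: [0.5265, -0.0048, 0.1497]
tcp_rot: [-1.515, 0.486, -0.486]
wrist_force: [-0.4, 0.3, 0.5]
width: 0.843
[ 0.52646798 -0.00478171  0.14969466] 54.4418330213275
```

View pics/s11.png

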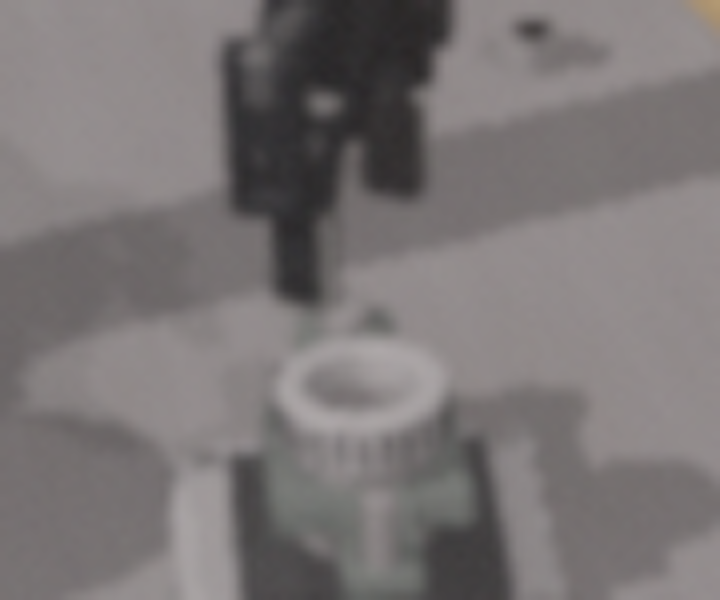

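View pics/t11.png

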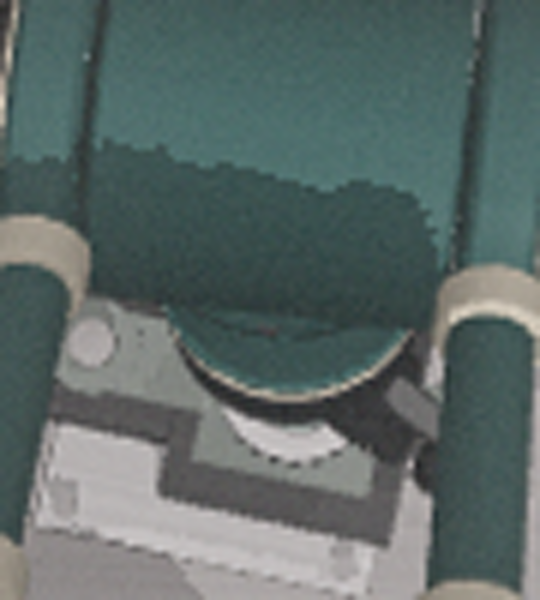

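```bash
python3 -m jog '[[0,-1,-15,8,72],[0,-1,-30,8,72],[0,-1,-42,8,72],[0,-1,-51,8,72],[0,-1,-57,8,72],[0,-1,-60,8,72],[0,-1,-60,8,66],[0,-1,-60,8,58],[0,-1,-60,8,50],[0,-1,-60,8,50]]' 40
python3 - <<'E'
from h import *
from scipy.spatial.transform import Rotation as Rn
s=bot.read_state(); M=Rn.from_rotvec(s["tcp_rot"]).as_matrix(); print(s["tool_pos"],np.degrees(np.arctan2(M[1,2],M[0,2])),s["q"],s["torque"])
c=cam("side"); crop(c,"s12",190,140,90,75,8)
E
```

```text
time: 26.05
tool_pos: [0.5282, -0.0054, 0.0906]
tcp_rot: [-1.533, 0.381, -0.385]
wrist_force: [0.5, 6.5, 3.6]
width: 0.662
[ 0.52824182 -0.00542545  0.09056125] 61.983718077579255 [-0.05906284  0.15160029  2.07119462  0.00338245  0.91535712 -1.14293593] [ 1.00144362 -0.12837416 -0.05281616]
```

View pics/s12.png

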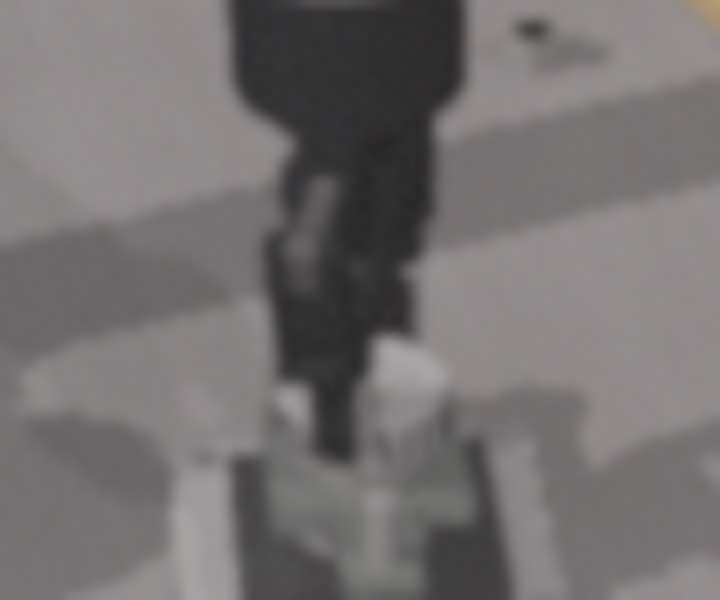

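```bash
python3 -m jog '[[0.5,0.8,-0.3,-6,50],[0.5,0.8,-0.7,-12,50],[0.5,0.8,-1,-18,50],[0.5,0.8,-1.3,-24,50],[0.5,0.8,-1.7,-30,50],[0.5,0.8,-2,-36,50],[0.5,0.8,-2.3,-42,50],[0.5,0.8,-2.7,-48,50],[0.5,0.8,-3,-54,50],[0.5,0.8,-3.3,-60,50]]' 40
python3 - <<'E'
from h import *
from scipy.spatial.transform import Rotation as Rn
s=bot.read_state(); M=Rn.from_rotvec(s["tcp_rot"]).as_matrix(); print(s["tool_pos"],np.degrees(np.arctan2(M[1,2],M[0,2])),s["q"],s["torque"])
c=cam("side"); crop(c,"s13",190,140,90,75,8)
E
```

```text
time: 27.35
tool_pos: [0.528, -0.0055, 0.0872]
tcp_rot: [-1.222, 1.185, -1.186]
wrist_force: [-1.8, 3.6, 5.4]
width: 0.663
[ 0.5279699  -0.0054726   0.08717541] 1.8313600523268296 [-5.81478503e-02  1.56765748e-01  2.07267391e+00  1.25426338e-03
  9.10440911e-01 -9.08803742e-02] [0.42838703 0.32577188 0.05334626]
```

View pics/s13.png

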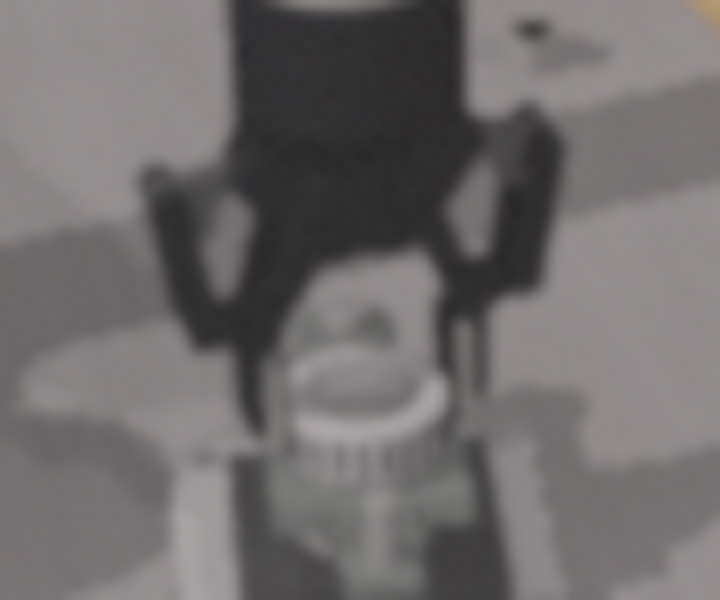

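```bash
python3 -m jog '[[0,0,-0.3,-5,50],[0,0,-0.6,-10,50],[0,0,-0.8,-15,50],[0,0,-1.1,-20,50],[0,0,-1.4,-25,50],[0,0,-1.7,-30,50],[0,0,-1.9,-35,50],[0,0,-2.2,-40,50],[0,0,-2.5,-45,50],[0,0,-2.8,-50,50]]' 40
python3 - <<'E'
from h import *
from scipy.spatial.transform import Rotation as Rn
s=bot.read_state(); M=Rn.from_rotvec(s["tcp_rot"]).as_matrix(); print(s["tool_pos"],np.degrees(np.arctan2(M[1,2],M[0,2])),s["torque"],s["joint_torque"])
E
```

```text
time: 28.65
tool_pos: [0.5278, -0.0053, 0.0845]
tcp_rot: [-0.685, 1.796, -1.795]
wrist_force: [-2.6, 3.7, 6.5]
width: 0.664
[ 0.52778873 -0.00531401  0.08449504] -48.14148536567896 [0.59355963 0.46682368 0.13466942] [ -1.8497232  -36.31085873 -29.1436404   -0.78783777  -0.9553368
  -0.59856534]
```

```bash
python3 -m jog '[[0,0,-0.2,-3,50],[0,0,-0.3,-6,50],[0,0,-0.5,-9,50],[0,0,-0.6,-11,50],[0,0,-0.7,-13,50],[0,0,-0.8,-15,50],[0,0,-0.9,-17,50],[0,0,-1,-18,50],[0,0,-1,-18,50],[0,0,-1,-18,50]]' 40
python3 - <<'E'
from h import *
from scipy.spatial.transform import Rotation as Rn
s=bot.read_state(); M=Rn.from_rotvec(s["tcp_rot"]).as_matrix(); print(s["tool_pos"],np.degrees(np.arctan2(M[1,2],M[0,2])),s["torque"],s["joint_torque"])
E
```

```text
time: 29.9
tool_pos: [0.5277, -0.0052, 0.0835]
tcp_rot: [-0.422, 1.991, -1.989]
wrist_force: [-2.8, 3.5, 8.0]
width: 0.662
[ 0.52774741 -0.00523538  0.08352057] -65.98953220542924 [0.60097842 0.53162583 0.02954314] [ -1.90887786 -36.22230291 -29.11614776  -0.8943546   -1.0029982
   0.06742151]
```

```bash
python3 -m jog '[[0,0,-0.2,-2,50],[0,0,-0.3,-4,50],[0,0,-0.4,-6,50],[0,0,-0.5,-8,50],[0,0,-0.5,-10,50],[0,0,-0.6,-12,50],[0,0,-0.6,-13,50],[0,0,-0.6,-14,50],[0,0,-0.6,-15,50],[0,0,-0.6,-16,50]]' 40
python3 - <<'E'
from h import *
from scipy.spatial.transform import Rotation as Rn
s=bot.read_state(); M=Rn.from_rotvec(s["tcp_rot"]).as_matrix(); print(s["tool_pos"],np.degrees(np.arctan2(M[1,2],M[0,2])),s["torque"],s["joint_torque"])
c=cam("side"); crop(c,"s14",190,140,90,75,8)
E
```

```text
time: 31.15
tool_pos: [0.5271, -0.0052, 0.083]
tcp_rot: [-0.155, 2.147, -2.146]
wrist_force: [15.7, 7.0, -2.2]
width: 0.662
[ 0.5270782  -0.00524783  0.08300063] -81.74759348259919 [ 0.97569249 -2.79008189  0.46565052] [ -3.59249353 -36.07266068 -28.22760522  -0.7938196    2.31431879
   0.95317796]
```

View pics/s14.png

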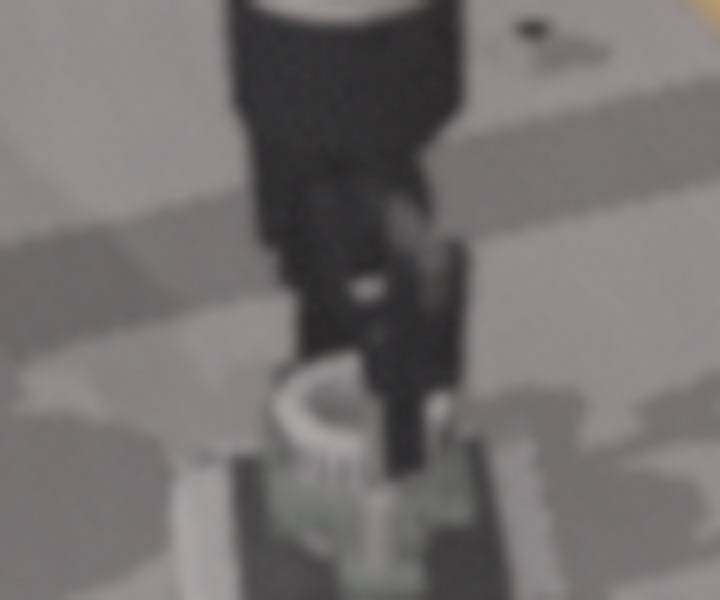

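```bash
python3 -m jog '[[0,0,0,-15,54],[0,0,0,-15,58],[0,0,0,-15,62],[0,0,0,-15,66],[0,0,0,-15,68],[0,0,10,-15,68],[0,0,25,-15,68],[0,0,50,-15,68],[-20,0,90,-15,68],[-60,60,130,-15,68]]' 40

```

```text
time: 32.45
tool_pos: [0.4782, 0.0382, 0.205]
tcp_rot: [-0.141, -2.158, 2.159]
wrist_force: [0.6, 1.7, 0.4]
width: 0.796
```

```bash
python3 -m jog '[[-30,50,20,0,68],[-50,110,20,0,68],[-50,170,20,0,68],[-50,230,20,0,68],[-50,260,20,0,68],[-50,260,20,0,68],[-50,260,20,0,68],[-50,260,20,0,68],[-50,260,20,0,68],[-50,260,20,0,68]]' 40
python3 - <<'E'
from h import *
c=cam("side"); crop(c,"s15",205,150,60,60,12)
cell=np.array([.5268,-.006])
for zz in(.076,.0798,.0836,.056):
  print(zz,[((pix(c,[cell[0]+.029*np.cos(a),cell[1]+.029*np.sin(a),zz])-[205,150]+.5)*12).round() for a in(-1.57,0,1.57,3.14)])
c=cam("top"); crop(c,"t15",215,180,90,100,6)
E
```

```text
time: 33.7
tool_pos: [0.427, 0.2987, 0.2217]
tcp_rot: [-0.133, -2.158, 2.158]
wrist_force: [0.5, 0.4, -0.2]
width: 0.799
0.076 [array([397., 546.]), array([490., 457.]), array([332., 412.]), array([236., 498.])]
0.0798 [array([396., 531.]), array([490., 442.]), array([331., 397.]), array([235., 484.])]
0.0836 [array([396., 516.]), array([489., 427.]), array([331., 383.]), array([234., 469.])]
0.056 [array([400., 622.]), array([492., 532.]), array([335., 487.]), array([240., 574.])]
```

View pics/s15.png

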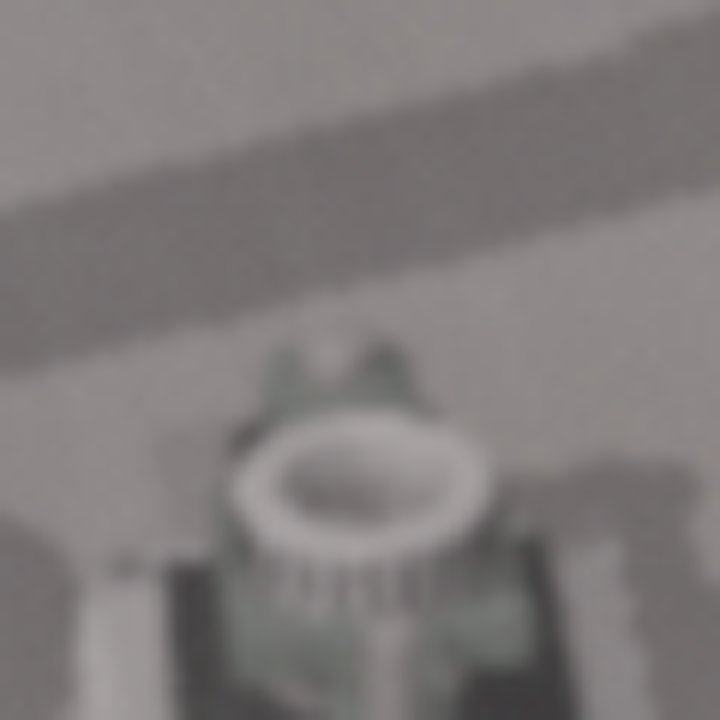

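View pics/t15.png

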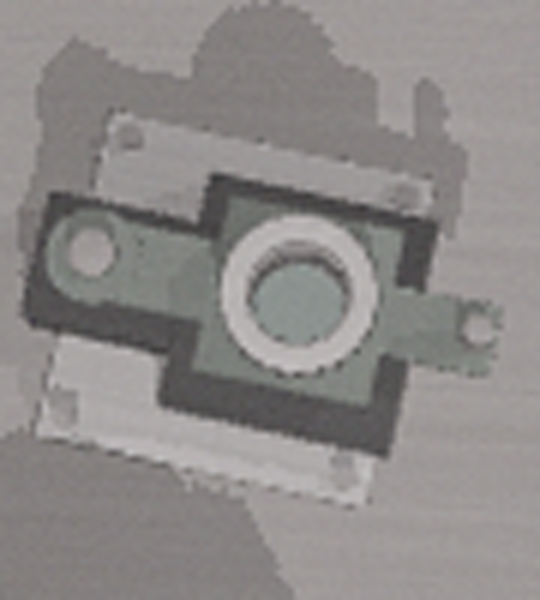

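The ring outline fits a top height of about 76 mm, and the gate looks shut against the block. To be sure the ring is at its hard stop, I'll re-grip it and try a little more clockwise turn.

```bash
python3 -m jog '[[10,-40,0,8,72],[20,-80,0,16,72],[35,-120,0,24,72],[50,-160,0,32,72],[65,-200,-20,40,72],[80,-240,-40,48,72],[92,-280,-60,52,72],[100.5,-303,-75,52,72],[100.5,-303,-75,52,72],[100.5,-303,-75,52,72]]' 40

```

```text
time: 35.05
tool_pos: [0.5273, -0.0032, 0.1469]
tcp_rot: [-0.729, 1.76, -1.759]
wrist_force: [0.8, 0.3, 0.8]
width: 0.84
```

```bash
python3 -m jog '[[0,0,-15,0,72],[0,0,-30,0,72],[0,0,-45,0,72],[0,0,-55,0,72],[0,0,-60,0,72],[0,0,-62,0,72],[0,0,-62,0,64],[0,0,-62,0,56],[0,0,-62,0,50],[0,0,-62,0,50]]' 40

```

```text
time: 36.3
tool_pos: [0.5286, -0.0044, 0.0859]
tcp_rot: [-0.727, 1.757, -1.761]
wrist_force: [0.7, -5.5, 5.9]
width: 0.658
```

```bash
python3 -m jog '[[0,0,-62,0,50],[0,0,0,-1,50],[0,0,0,-2,50],[0,0,0,-3,50],[0,0,0,-4,50],[0,0,0,-5,50],[0,0,0,-6,50],[0,0,0,-7,50],[0,0,0,-8,50],[0,0,0,-8,50]]' 40 --help 2>&1 | head -5; python3 - <<'E'
from h import *
s=bot.read_state();print(s["time"],s["tool_pos"],s["q"][5],s["torque"],s["wrist_force"],s["width"])
E
```

```text
invalid input: not JSON, or not a number
36.3 [ 0.52862808 -0.00441399  0.08590385] 0.7308316658221089 [-0.89845809 -0.0604105  -0.0643803 ] [ 0.73975914 -5.45621852  5.92151857] 0.6584692000785369
```

That last call was mistyped: its first row would have gone 62 mm further down. It was refused, so nothing moved. Here is the correct turn.

```bash
python3 -m jog '[[-0.5,-0.6,0,-1,50],[-0.5,-0.6,0,-2,50],[-0.5,-0.6,0,-3,50],[-0.5,-0.6,0,-4,50],[-0.5,-0.6,0,-5,50],[-0.5,-0.6,0,-6,50],[-0.5,-0.6,0,-7,50],[-0.5,-0.6,0,-8,50],[-0.5,-0.6,0,-9,50],[-0.5,-0.6,0,-10,50]]' 40
python3 - <<'E'
from h import *
s=bot.read_state();print(s["time"],s["tool_pos"],s["q"][5],s["torque"],s["wrist_force"],s["width"],s["joint_torque"])
E
```

```text
time: 37.55
tool_pos: [0.5299, -0.0036, 0.0859]
tcp_rot: [-0.581, 1.871, -1.872]
wrist_force: [8.4, 1.6, 2.5]
width: 0.66
37.55 [ 0.52985646 -0.00356513  0.08586807] 0.9057526447586791 [ 0.08530198 -1.32363194  0.68336661] [8.37997242 1.64517869 2.51205859] 0.6595529114609587 [ -1.37283761 -36.70115948 -24.09791172   0.10128351   2.5842905
   0.56167798]
```

Turning torque is now about 0.7 N m, against 0.1–0.2 while the ring was still turning, so it is at its hard stop. Releasing and retracting.

```bash
python3 -m jog '[[0,0,0,-10,54],[0,0,0,-9,58],[0,0,0,-8,62],[0,0,0,-8,66],[0,0,0,-8,70],[0,0,0,-8,72],[0,0,15,-8,72],[0,0,40,-8,72],[-20,0,80,-8,72],[-50,40,120,-8,72]]' 40

```

```text
time: 38.8
tool_pos: [0.478, 0.0339, 0.2061]
tcp_rot: [-0.466, 1.959, -1.961]
wrist_force: [0.0, 0.6, 0.8]
width: 0.842
```

```bash
python3 -m jog '[[-30,50,20,0,72],[-50,110,20,0,72],[-50,170,20,0,72],[-50,230,20,0,72],[-50,260,20,0,72],[-50,260,20,0,72],[-50,260,20,0,72],[-50,260,20,0,72],[-50,260,20,0,72],[-50,260,20,0,72]]' 40
python3 - <<'E'
from h import *
c=cam("side"); crop(c,"s16",205,150,60,60,12)
c=cam("top"); crop(c,"t16",215,180,90,100,6); cv2.imwrite("pics/t16f.png",cv2.cvtColor(c["pixels"],cv2.COLOR_RGB2BGR))
P=lambda x,y,z:cw(c,x,y,215,180,6,z)
E
```

```text
time: 40.05
tool_pos: [0.4277, 0.2942, 0.2237]
tcp_rot: [-0.47, 1.959, -1.959]
wrist_force: [-0.7, 0.3, -0.6]
width: 0.841
```

View pics/t16.png

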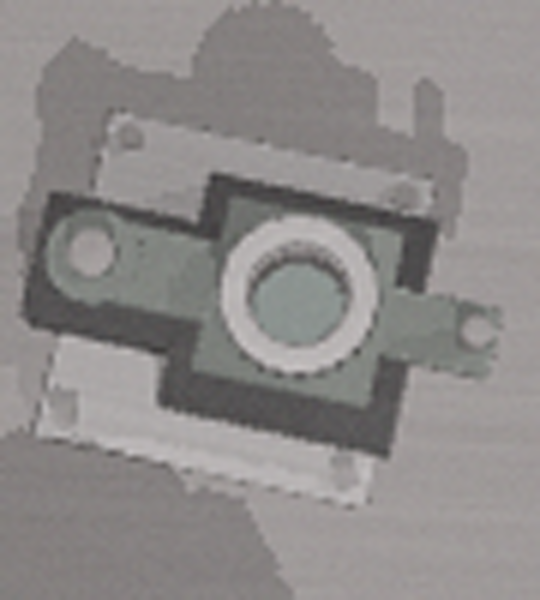

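View pics/s16.png

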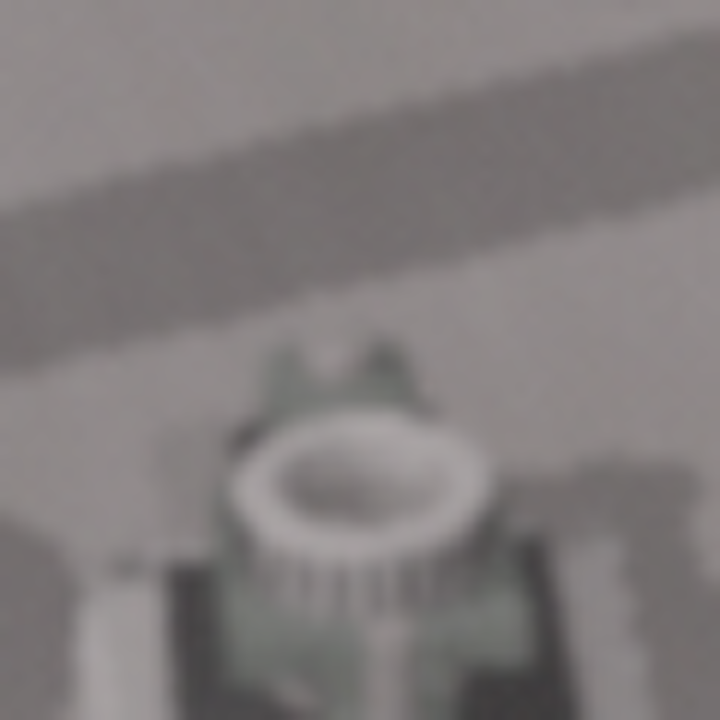

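View pics/t16f.png

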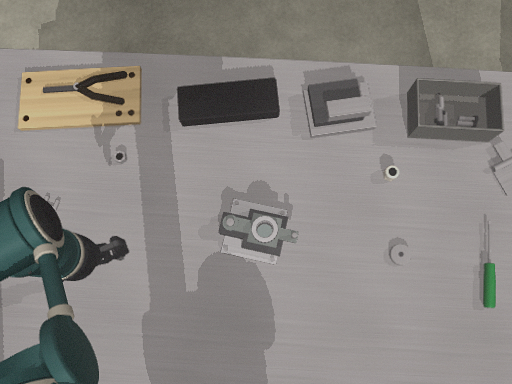

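```bash
python3 - <<'E'
from h import *
c=cam("top")
P=lambda x,y,z:cw(c,x,y,215,180,6,z)
a=P(92,250,.066);b=P(479,331,.081);r=P(299,295,.076);print(a,b,r)
d=b-a;print(np.linalg.norm(d[:2]),np.arctan2(d[0],-d[1]))
# block edge dirs: top edge (210,175)->(440,220), bottom (158,405)->(388,458)
for p,q in(((210,175),(440,220)),((158,405),(388,458))):
  e=P(*q,.03)-P(*p,.03);print(np.arctan2(e[0],-e[1]))
print(bot.read_state()["wrist_force"]); bot.finish_job()
E
```

```text
[0.54065237 0.07050638 0.066     ] [ 0.51621576 -0.07135283  0.081     ] [ 0.52658282 -0.00618157  0.076     ]
0.14394854636611018 -0.1705854606754544
-0.14425897107798757
-0.17391391935668898
[-0.04498929  0.3369606   0.2709651 ]
the job is handed in; nothing more can be done
```

The sight glass is in the cell, the gate is shut over it and the retaining ring is screwed down to its stop. I handed the job in at about 40 s with the arm clear. No verdict was reported.

**Glass:** I lowered it in held by its rim. It met the floor at the expected height with about 5 N and looked flat in the side picture after release.

**Gate:** I swung it by its pin until it hit the stop; pushing 3 mm further moved it only 0.4 mm. In the last top picture the gate points along −0.171 rad, and the block's two edges read −0.144 and −0.174 rad. That fits a shut gate, but a picture this coarse only shows it to about 0.03 rad.

**Ring:** I turned it clockwise about 144°, until it resisted. Gripping it again and turning further took about 0.7 N m, against 0.1–0.2 N m while it was turning freely, so I took that as the hard stop. Its top sits at about 76 mm in the side picture, and its centre came out within 1 mm of the cell's.

**Not checked:** I couldn't measure how hard the sleeve presses on the glass. That it clamps rests only on the ring being fully down.

**Other parts:** The blank, gland and nut show no movement in the last top picture.

**Slips:** My first reading of the glass was about 2 mm out in y; I corrected it before placing. One mistyped move was refused before anything moved.

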